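# Flip the stock tags of the slide bins

## Robot

A 7-joint arm with a two-finger parallel gripper is mounted at the origin on the work surface. World frame = base frame: x ahead of the robot, y to its left, z up, the work surface at z = 0. Lengths are in m, angles in rad, forces in N, time in s.
With the tool pointing down it reaches from about 0.4 to 0.85 m from the base axis. Payload 4.5 kg.
Tool frame: the origin (TCP) lies where the fingers leave the gripper's body, on its centre line; the fingertips stand 64 mm ahead of it and the grasp point (between the pads) lies 45 mm ahead of it; z points along the fingers, y is the line along which they close (so a half turn about z gives the same grasp; the last joint's range is limited). The gripper opens to 88 mm and grips with 3 to 60 N. Pads are 18 mm wide; open, the fingers measure 123 mm over their backs; the gripper's body (75 mm by 187 mm) begins 45 mm behind the grasp point.
Start: joints at [1.36, 0.689, -0.195, 1.565, 0.157, 0.902, -0.215], TCP at [0.152, -0.606, 0.303] pointing down, gripper open.
Joint ranges: [-3.01, 3.01], [-0.46, 2.08], [-1.47, 1.51], [0.13, 2.56], [-1, 4.14], [0.04, 2.09], [-2.66, 2.66]. Speed limits (rad/s): [2.57, 2.57, 3.14, 3.14, 3.14, 3.14, 3.14].

## Interface

Orientations are given as a unit quaternion [x, y, z, w].
In Python, from plant import r gives the robot as it stands.
- The arm moves only by the tool play_rows, never from a script. Its arguments are lists of equal length, an entry for each row: "translation": the shift along the tool's x, y, z in m, a list of three; "delta_rot": the turn, a rotation vector about the tool's x, y, z in degrees, a list of three; "grip": the opening, from -1 (shut) to 1 (fully open). In form: {"translation": [[x, y, z], ...], "delta_rot": [[rx, ry, rz], ...], "grip": [grip, ...]}. A call has 1 to 20 rows; each row shifts and turns the commanded pose from where the row before left it, along the tool's axes as they then stand; what a row does not reach is not made up. A row lasts 1/8 s, in which the tool goes at most 62.5 mm and 10.7 degrees, less where a joint would pass 70% of its speed; a pose out of reach is approached as far as the arm can. A call with a gripper value outside its range is refused whole. The fingers move at their own pace and stop on an object; "squeeze" is the grip in N (left out, the last holds). Time passes only in rows, so rows that do not move let the fingers close. It gives the time, the measured TCP pose, the force, the opening and the grip force at its end, in the units of the state.
- r.get_state(): the state, without advancing time (a new reading comes with each control period).
- r.snapshot(name): name is "scene" or "top" or "wrist"; returns the picture (480x640x3 uint8, blue, green, red); there is no depth.
- r.get_calibration(name): a dict with "intrinsics" (3x3 intrinsics, pixels), "eye" and "rotation" of the camera in the world. Camera axes: x right, y up, looking along -z (the intrinsics and any distortion apply to the point x, -y, -z); pixel columns grow to the right and rows downward; lengths in m; the calibration is good to about 2 mm. A picture is of the moment at which its call begins: read the wrist's pose just before it. get_calibration takes no time and is no camera call; for the wrist camera it gives the pose at the moment of the call.
- r.finish_job(): hands the job in; it is judged then, once.
Trained networks look in the newest picture that a camera, given by its name, has taken for a name from the list of things; names that differ only in an ending like _2 or _b are one class to them, and where a whole thing is asked for, a point or a joint stands for the part that bears it (a point fixed in the world has none). Each returns a list of dicts, best first, with "confidence" (0 to 1); they miss things now and then, are a little off and sometimes report something else, mostly with a low value. They report only what shows in the picture. A call takes as long as a camera call. They do not tell look-alikes from the thing itself.
- r.look_for(camera, target): "point" ([x, y, z] in m, in world coordinates, good to about 4 mm: the middle of the surface that is visible of it).
- r.silhouettes(camera, target): "pixels" (480x640 bool, what is visible of it).
The state is a dict: "clock": time; "q": joint angles; "qd": joint speeds; "joint_torque": joint torques, N m; "tool_pos": TCP position; "eef_rot": TCP orientation; "contact_force": force on the tool from outside, world axes, zero at the start; "moment": the same for the moment, N m; "opening": opening from 0.0 (shut) to 1.0 (fully open); "finger_force": force on a finger pad.
Only numpy, scipy, OpenCV 4.12 (cv2) and the standard library are available. Lean on these libraries where they do the work, as an engineer would, in place of code of your own. Each camera call takes 0.05 s, during which the arm holds its last target. There are 200 camera calls.

## Task

On the stock board each slide bin has a hinged tag in front of it that can be tipped left (orange face up) or right (green face up). With a fingertip, push over whichever tags are wrong, so that the two full bins show green and the two nearly empty bins show orange, each tag lying fully over at its stop. Push lightly, do not grip or lift anything, and leave the bins and everything else where they stand.

Things in the scene. Friction and masses are not known exactly. Their poses are not given: they have to be found in the camera images.
- board: fixed stock board: grey plate 250 x 640 mm, 6 mm thick, with a white ledge 80 mm deep (x), 500 mm long (y), top 40 mm above the table, on the robot's side. Four tags stand on the ledge 125 mm apart, a bin on the plate behind each. Origin on the table under the ledge's middle; x points away from the robot to the bins, y to the left along the ledge, z up; the plate spans x -45 to 205 mm
- pivot_a (a point): middle of the hinge pin of tag a, 52 mm above the table; axes as the board's: pin along x, the tag swings over to the left (+y) or right (-y). Aluminium ears 4 mm thick at the pin's ends rise 3 mm above it. The tags' order along the ledge changes. A tag's bin is the one straight behind it (about 130 mm in +x, under 10 mm off in y)
- tag_a (a joint): angle of tag a, a smooth, slippery plate 66 mm wide (x), 42 mm from pin to free edge, 4 mm thick, 30 g. 0: leans left (+y), 0.96 rad from upright, orange face up; 0.96: upright; 1.92: leans right (-y), 0.96 rad from upright, green face up. Its weight drops it to the nearer stop and keeps it there; the hinge is nearly free. At rest its free edge is 34 mm beside and 24 mm above the pin
- pivot_b (a point): middle of the hinge pin of tag b, 52 mm above the table; axes as the board's: pin along x, the tag swings over to the left (+y) or right (-y). Aluminium ears 4 mm thick at the pin's ends rise 3 mm above it. The tags' order along the ledge changes. A tag's bin is the one straight behind it (about 130 mm in +x, under 10 mm off in y)
- tag_b (a joint): angle of tag b, a smooth, slippery plate 66 mm wide (x), 42 mm from pin to free edge, 4 mm thick, 30 g. 0: leans left (+y), 0.96 rad from upright, orange face up; 0.96: upright; 1.92: leans right (-y), 0.96 rad from upright, green face up. Its weight drops it to the nearer stop and keeps it there; the hinge is nearly free. At rest its free edge is 34 mm beside and 24 mm above the pin
- pivot_c (a point): middle of the hinge pin of tag c, 52 mm above the table; axes as the board's: pin along x, the tag swings over to the left (+y) or right (-y). Aluminium ears 4 mm thick at the pin's ends rise 3 mm above it. The tags' order along the ledge changes. A tag's bin is the one straight behind it (about 130 mm in +x, under 10 mm off in y)
- tag_c (a joint): angle of tag c, a smooth, slippery plate 66 mm wide (x), 42 mm from pin to free edge, 4 mm thick, 30 g. 0: leans left (+y), 0.96 rad from upright, orange face up; 0.96: upright; 1.92: leans right (-y), 0.96 rad from upright, green face up. Its weight drops it to the nearer stop and keeps it there; the hinge is nearly free. At rest its free edge is 34 mm beside and 24 mm above the pin
- pivot_d (a point): middle of the hinge pin of tag d, 52 mm above the table; axes as the board's: pin along x, the tag swings over to the left (+y) or right (-y). Aluminium ears 4 mm thick at the pin's ends rise 3 mm above it. The tags' order along the ledge changes. A tag's bin is the one straight behind it (about 130 mm in +x, under 10 mm off in y)
- tag_d (a joint): angle of tag d, a smooth, slippery plate 66 mm wide (x), 42 mm from pin to free edge, 4 mm thick, 30 g. 0: leans left (+y), 0.96 rad from upright, orange face up; 0.96: upright; 1.92: leans right (-y), 0.96 rad from upright, green face up. Its weight drops it to the nearer stop and keeps it there; the hinge is nearly free. At rest its free edge is 34 mm beside and 24 mm above the pin
- bin_full_1: loose blue bin 100 x 95 mm, 50 mm tall, packed full to just over its rim (54 mm) with a row of upright pink slide boxes; origin under its middle. Its place in the row changes
- bin_full_2: loose blue bin 100 x 95 mm, 50 mm tall, packed full to just over its rim (54 mm) with a row of upright pink slide boxes; origin under its middle. Its place in the row changes
- bin_low_1: loose blue bin 100 x 95 mm, 50 mm tall, nearly empty: one pink slide lies on its floor; origin under its middle. Its place in the row changes
- bin_low_2: loose blue bin 100 x 95 mm, 50 mm tall, nearly empty: one pink slide lies on its floor; origin under its middle. Its place in the row changes
- dropper: small glass dropper bottle with a green cap, 30 mm across, 65 mm tall, standing on the left end of the board's plate; loose, origin under its middle
- coverslips: blue box 50 x 40 x 30 mm, lying on the right end of the board's plate; loose, origin under its middle
- jar: amber jar with a black lid, 48 mm across, 62 mm tall, standing in front of the board (between it and the robot); loose, origin under its middle
- mailer: pink slide mailer with a white cap, 85 x 31 x 19 mm, lying in front of the board; loose, origin under its middle
- reagent: clear bottle with a green cap, 60 mm across, 130 mm tall, left of the board; loose, origin under its middle
- beaker: glass beaker 70 mm across, 80 mm tall, right of the board; loose, origin under its middle
- tubes: orange rack with tubes, 70 x 120 mm, 76 mm tall with the tubes, right of the board; loose, origin under its middle
Things that resemble listed ones, but are neither listed nor needed, are in the scene too. What is shaped like the bin_full_1 but turquoise is not meant.

How it is judged:
By the outcome, as a careful person would: the job done as asked, in the order asked, and still so for the second after the job is handed in, with the robot touching nothing.
It also fails if it takes over 48 s, if anything falls off the work surface, if the arm or the gripper's body presses on something with over 40 N, if the wrist force passes 120 N, or if a joint passes its speed limit or range.

## Working session

There is one attempt and no reset: what is moved stays moved. The work goes in short steps, Python scripts to look and compute and a tool call to move; the robot and the scene stay as the last step left them, time stands still between calls to the robot, and variables do not carry over. Pictures are saved under pics/ and viewed, at most 10 in all, crops included, and the job is handed in when it is done.

Besides the shell and the picture viewer there is one more tool, called after "Call:" as name(argument=value, ...), one argument or row to a line, values as JSON. play_rows: Moves the arm, as the interface text tells. Its arguments: {"type":"object","properties":{"translation":{"type":"array","items":{"type":"array","items":{"type":"number"}}},"delta_rot":{"type":"array","items":{"type":"array","items":{"type":"number"}}},"grip":{"type":"array","items":{"type":"number"}},"squeeze":{"type":"number"}},"required":["translation","delta_rot","grip"]}

```bash
mkdir -p pics; python3 - <<'E'
from plant import r
import cv2,numpy as np
np.set_printoptions(precision=4,suppress=True)
s=r.get_state();print(s['clock'],s['tool_pos'],s['eef_rot'],s['contact_force'])
for c in ['top','scene']:
    im=r.snapshot(c);cv2.imwrite(f'pics/{c}0.png',im)
    k=r.get_calibration(c);print(c,k['intrinsics'],k['eye'],k['rotation'],[x for x in k])
    for t in ['pivot_a','tag_a','bin_full_1','bin_low_1','board']:
        print(t,[(np.round(d['point'],3),round(d['confidence'],2)) for d in r.look_for(c,t)])
E
```

```text
0.0 [ 0.1513 -0.6059  0.3019] [ 0.9925  0.1221 -0.0002 -0.0009] [-0.6679 -0.3594 -0.1057]
top [[595.4534   0.     317.0382]
 [  0.     595.4534 233.0048]
 [  0.       0.       1.    ]] [ 0.3717 -0.0219  1.5053] [ 0.0407 -0.0412 -0.6982  0.7136] ['intrinsics', 'eye', 'rotation']
pivot_a [(array([0.59 , 0.152, 0.062]), 0.84), (array([ 0.538, -0.217,  0.064]), 0.73), (array([ 0.552, -0.117,  0.06 ]), 0.72), (array([0.573, 0.032, 0.065]), 0.72)]
tag_a [(array([ 0.553, -0.12 ,  0.069]), 0.75), (array([0.589, 0.157, 0.067]), 0.75), (array([ 0.542, -0.211,  0.066]), 0.73), (array([0.572, 0.033, 0.064]), 0.58)]
bin_full_1 [(array([ 0.678, -0.12 ,  0.065]), 0.98), (array([0.711, 0.125, 0.058]), 0.89), (array([0.433, 0.306, 0.057]), 0.63)]
bin_low_1 [(array([0.707, 0.   , 0.009]), 0.96), (array([ 0.67 , -0.245,  0.008]), 0.91)]
board [(array([ 0.612, -0.049,  0.005]), 0.69)]
scene [[565.8639   0.     324.9192]
 [  0.     565.8639 231.8647]
 [  0.       0.       1.    ]] [1.5589 0.2532 1.047 ] [0.2412 0.312  0.7218 0.5688] ['intrinsics', 'eye', 'rotation']
pivot_a [(array([0.592, 0.156, 0.065]), 0.79), (array([ 0.554, -0.215,  0.07 ]), 0.67), (array([ 0.556, -0.116,  0.061]), 0.66), (array([0.581, 0.033, 0.062]), 0.59), (array([0.738, 0.134, 0.061]), 0.37), (array([0.631, 0.023, 0.006]), 0.34)]
tag_a [(array([0.594, 0.16 , 0.067]), 0.73), (array([ 0.559, -0.119,  0.068]), 0.61), (array([0.58 , 0.038, 0.068]), 0.61), (array([ 0.549, -0.211,  0.067]), 0.54), (array([ 0.556, -0.117,  0.062]), 0.34)]
bin_full_1 [(array([0.457, 0.307, 0.051]), 0.93), (array([0.738, 0.133, 0.062]), 0.92), (array([ 0.702, -0.115,  0.062]), 0.59), (array([0.51 , 0.525, 0.071]), 0.29)]
bin_low_1 [(array([0.697, 0.002, 0.027]), 0.59), (array([ 0.656, -0.245,  0.027]), 0.57)]
board [(array([0.629, 0.025, 0.006]), 0.57)]
```

```bash
python3 - <<'E'
import cv2
a=cv2.imread('pics/top0.png');cv2.imwrite('pics/top0c.png',cv2.resize(a[60:330,150:510],(800,600)))
E
```

```text
(no output)
```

View pics/top0c.png

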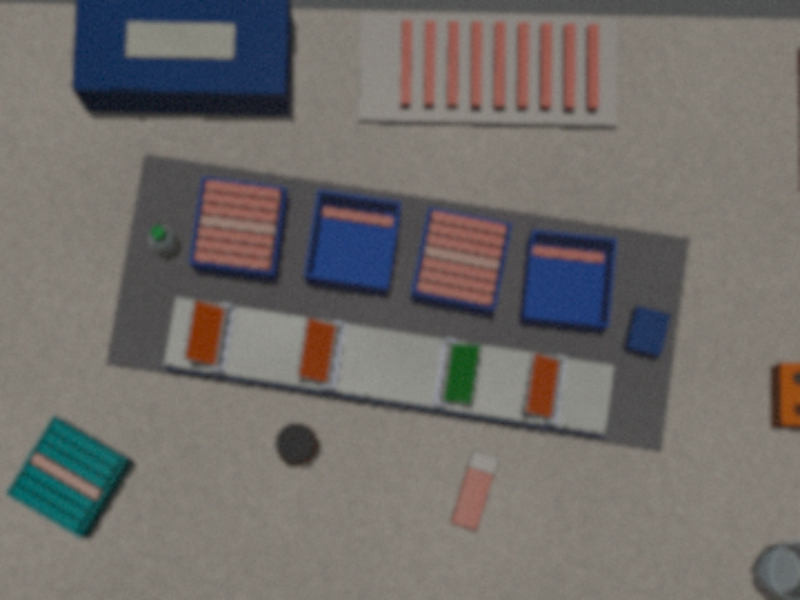

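View pics/scene0.png

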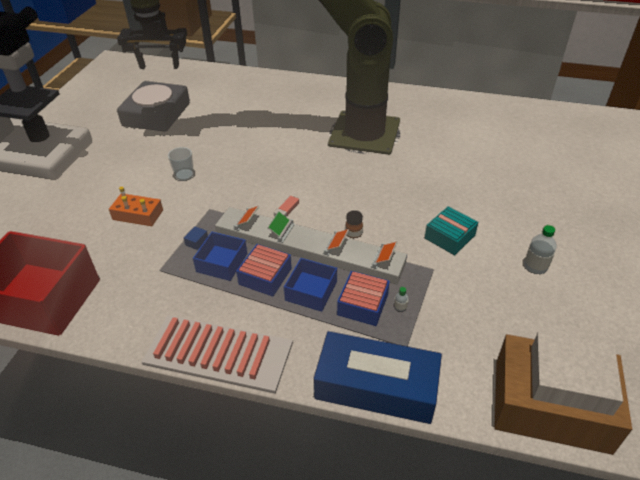

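The top crop shows, left to right, bins full (240,225), low (355,240), full (462,255) and low (568,280). Their tags are orange (206,333), orange (318,350), green (461,373) and orange (543,385). Only the leftmost tag is wrong, because its bin is full and it shows orange. The turquoise look-alike at (70,475) is off the board and is not meant.

```bash
python3 - <<'E'
from plant import r
import numpy as np,cv2
from scipy.spatial.transform import Rotation as R
np.set_printoptions(precision=4,suppress=True)
k=r.get_calibration('top');K=k['intrinsics'];rot=np.array(k['rotation']);Rm=(R.from_quat(rot).as_matrix() if rot.size==4 else rot)
def bp(u,v,z):
    d=np.linalg.inv(K)@[u,v,1];d=Rm@(d*[1,-1,-1]);e=np.array(k['eye']);return (e+d*(z-e[2])/d[2])[:2]
f=lambda p,z:bp(p[0]/(800/360)+150,p[1]/(600/270)+60,z)
plate=np.array([f(p,.006) for p in [(148,155),(688,238),(660,450),(107,365)]])
led=np.array([f(p,.04) for p in [(175,298),(613,365),(605,433),(165,368)]])
for q in (plate,led):
    d=(q[0]+q[3]-q[1]-q[2])/2;print(q.mean(0),np.linalg.norm(d),'yaw',np.degrees(np.arctan2(-d[0],d[1])))
r.snapshot('top')
m=max(r.silhouettes('top','tag_a'),key=lambda d:np.argwhere(d['pixels'])[:,1].mean()*-1 if d['confidence']>.4 else -1e9)['pixels']
c=cv2.minAreaRect(np.argwhere(m)[:,::-1].astype(np.float32));print(c)
yaw=np.arctan2(-d[0],d[1]);B=np.array([[np.cos(yaw),-np.sin(yaw)],[np.sin(yaw),np.cos(yaw)]])
for p in cv2.boxPoints(c): print(p,bp(*p,.064),B.T@(bp(*p,.064)-led.mean(0)))
print('tag mid',bp(*c[0],.064),'pin est',bp(*c[0],.064)-B@[0,.017])
E
```

```text
[ 0.6435 -0.052 ] 0.6352765945126793 yaw -7.600177818618085
[ 0.5636 -0.0404] 0.4956925245336449 yaw -7.365779763151982
((243.2113037109375, 210.5396270751953), (15.357378005981445, 25.43181800842285), 10.61965560913086)
[233.3207 221.6226] [0.5629 0.1839] [-0.0294  0.2224]
[238.0075 196.6264] [0.625  0.1748] [0.0333 0.2213]
[253.1019 199.4566] [0.6188 0.1375] [0.0319 0.1835]
[248.4151 224.4528] [0.5567 0.1468] [-0.0308  0.1848]
tag mid [0.5908 0.1608] pin est [0.5886 0.1439]
```

Call:
play_rows(
  translation=[
    [0,0,0],
    [0,0,0],
    [0,0,0],
    [0.04,0,0],
    [0.04,0,0],
    [0.04,0,0],
    [0.04,0,0],
    [0.04,0,0],
    [0.04,0,0],
    [0.01,-0.04,0],
    [0.01,-0.04,0],
    [0.01,-0.04,0],
    [0.01,-0.04,0],
    [0.01,-0.04,0],
    [0.01,-0.04,0],
    [0.01,-0.04,0],
    [0.01,-0.04,0],
    [0.01,-0.04,0],
    [0.005,-0.04,0],
    [0,-0.04,0],
  ],
  delta_rot=[
    [0,0,7.1],
    [0,0,7.1],
    [0,0,7.2],
    [0,0,0],
    [0,0,0],
    [0,0,0],
    [0,0,0],
    [0,0,0],
    [0,0,0],
    [0,0,0],
    [0,0,0],
    [0,0,0],
    [0,0,0],
    [0,0,0],
    [0,0,0],
    [0,0,0],
    [0,0,0],
    [0,0,0],
    [0,0,0],
    [0,0,0],
  ],
  grip=[-1,-1,-1,-1,-1,-1,-1,-1,-1,-1,-1,-1,-1,-1,-1,-1,-1,-1,-1,-1],
  squeeze=5,
)

```text
clock: 3.2
tool_pos: [0.5408, -0.2115, 0.3028]
eef_rot: [0.998, -0.064, 0.0, -0.0]
contact_force: [-0.3, 0.8, -0.4]
opening: 0.007
finger_force: 0.0
```

Call:
play_rows(
  translation=[
    [0,-0.04,0],
    [0,-0.04,0],
    [0,-0.04,0],
    [0,-0.04,0],
    [0,-0.04,0],
    [0,-0.04,0],
    [0,-0.04,0],
    [0,-0.04,0],
    [0,-0.04,0],
    [0,-0.04,0],
    [0,-0.03,0],
    [0,0,0.03],
    [0,0,0.03],
    [0,0,0.03],
    [0,0,0],
    [0,0,0],
  ],
  delta_rot=[
    [0,0,0],
    [0,0,0],
    [0,0,0],
    [0,0,0],
    [0,0,0],
    [0,0,0],
    [0,0,0],
    [0,0,0],
    [0,0,0],
    [0,0,0],
    [0,0,0],
    [0,0,0],
    [0,0,0],
    [0,0,0],
    [0,0,0],
    [0,0,0],
  ],
  grip=[-1,-1,-1,-1,-1,-1,-1,-1,-1,-1,-1,-1,-1,-1,-1,-1],
)

```text
clock: 5.2
tool_pos: [0.596, 0.2137, 0.2138]
eef_rot: [0.998, -0.064, 0.001, -0.0]
contact_force: [0.5, 0.7, 0.4]
opening: 0.006
finger_force: 0.0
```

```bash
python3 - <<'E'
from plant import r
import cv2,numpy as np
from scipy.spatial.transform import Rotation as R
s=r.get_state();print(s['clock'],s['tool_pos'],s['eef_rot'])
k=r.get_calibration('wrist');im=r.snapshot('wrist')
Rm=R.from_quat(k['rotation']).as_matrix()
def px(p):
    c=Rm.T@(np.array(p)-k['eye'])*[1,-1,-1];u=k['intrinsics']@c;return (u[:2]/u[2]).astype(int)
for p,col in [((.5886,.1439,.052),(255,0,0)),((.593,.1776,.076),(0,255,255)),((.598,.214,.064),(255,0,255))]:
    u=px(p);print(u);cv2.circle(im,tuple(int(v) for v in u),5,col,2)
cv2.imwrite('pics/w1.png',im)
for t in ['pivot_a','tag_a']: print(t,[(np.round(d['point'],3),round(d['confidence'],2)) for d in r.look_for('wrist',t)])
E
```

```text
5.2 [0.59602705 0.21366138 0.21377226] [ 9.97928011e-01 -6.43347174e-02  7.78402793e-04 -3.49836329e-04]
[416 241]
[373 252]
[317 245]
pivot_a [(array([0.585, 0.039, 0.068]), 0.85), (array([0.588, 0.163, 0.066]), 0.66)]
tag_a [(array([0.596, 0.165, 0.067]), 0.64)]
```

View pics/w1.png

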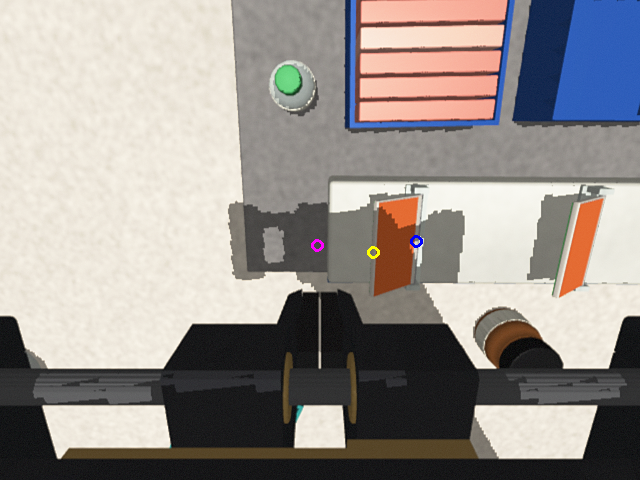

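The wrist view confirms the estimate. The free edge is at (373,252) and the pin at (416,241). The closed finger is clear to the left of the tag, so I lower and push right.

Call:
play_rows(
  translation=[
    [0,0,0.03],
    [0,0,0.03],
    [0,0,0.026],
    [0,0,0],
    [0,0.01,0],
    [0,0.01,0],
    [0,0.007,0],
    [0,0.007,0],
    [0,0.007,0],
    [0,0.007,0],
    [0,0.007,0],
    [0,0.005,0],
    [0,0,0],
    [0,0,0],
  ],
  delta_rot=[
    [0,0,0],
    [0,0,0],
    [0,0,0],
    [0,0,0],
    [0,0,0],
    [0,0,0],
    [0,0,0],
    [0,0,0],
    [0,0,0],
    [0,0,0],
    [0,0,0],
    [0,0,0],
    [0,0,0],
    [0,0,0],
  ],
  grip=[-1,-1,-1,-1,-1,-1,-1,-1,-1,-1,-1,-1,-1,-1],
)

```text
clock: 7.1
tool_pos: [0.5877, 0.1543, 0.1267]
eef_rot: [0.998, -0.064, 0.0, -0.0]
contact_force: [0.4, 0.7, -0.1]
opening: 0.006
finger_force: 0.0
```

```bash
python3 - <<'E'
from plant import r
import cv2
print(r.get_state()['tool_pos'])
cv2.imwrite('pics/w2.png',r.snapshot('wrist'))
E
```

```text
[0.58771668 0.15426305 0.12669263]
```

View pics/w2.png

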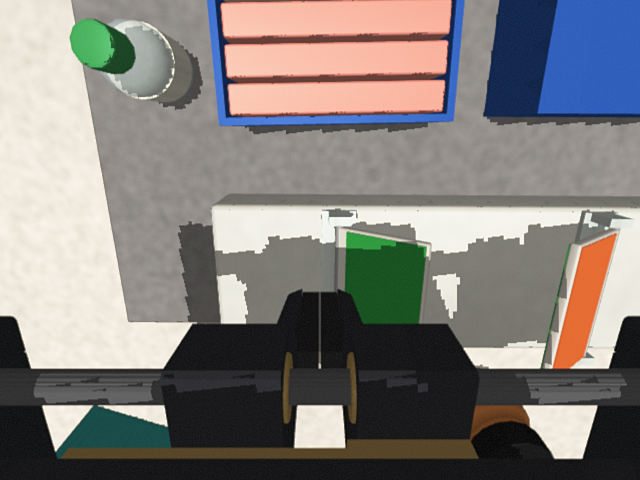

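The tag now lies over to the right, green face up at (385,280). I back off to the left, lift, and check from above.

Call:
play_rows(
  translation=[
    [0,-0.01,0],
    [0,-0.01,0],
    [0,0,-0.04],
    [0,0,-0.04],
    [0,0,-0.04],
    [0,0,-0.04],
    [-0.04,-0.04,0],
    [-0.04,-0.04,0],
    [-0.04,-0.04,0],
    [0,-0.04,0],
    [0,-0.04,0],
    [0,0,0],
    [0,0,0],
  ],
  delta_rot=[
    [0,0,0],
    [0,0,0],
    [0,0,0],
    [0,0,0],
    [0,0,0],
    [0,0,0],
    [0,0,0],
    [0,0,0],
    [0,0,0],
    [0,0,0],
    [0,0,0],
    [0,0,0],
    [0,0,0],
  ],
  grip=[-1,-1,-1,-1,-1,-1,-1,-1,-1,-1,-1,-1,-1],
)

```text
clock: 8.78
tool_pos: [0.4966, 0.3871, 0.2865]
eef_rot: [0.998, -0.064, -0.0, 0.001]
contact_force: [1.0, 0.2, 0.2]
opening: 0.006
finger_force: 0.0
```

```bash
python3 - <<'E'
from plant import r
import cv2
s=r.get_state();print(s['clock'],s['tool_pos'])
a=r.snapshot('top');cv2.imwrite('pics/top3.png',cv2.resize(a[60:330,150:510],(800,600)))
E
```

```text
8.775 [0.49658509 0.38709724 0.28645094]
```

View pics/top3.png

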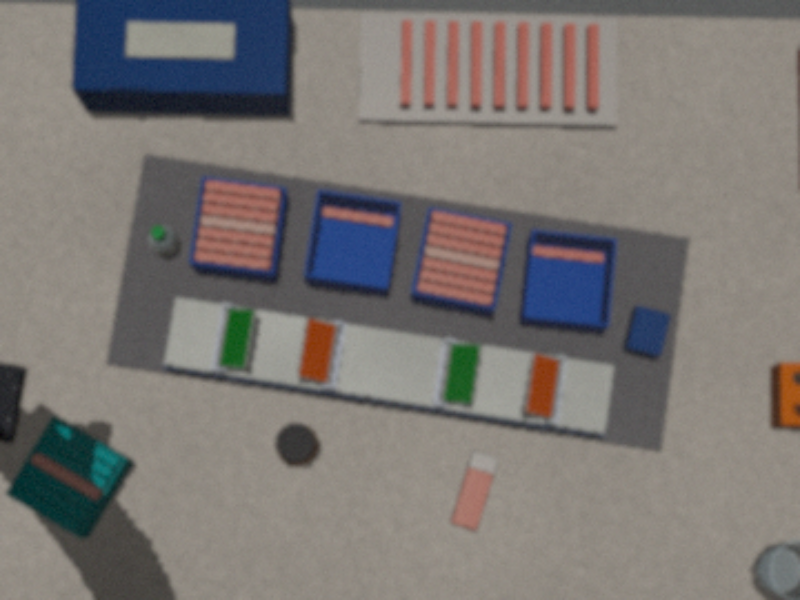

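The tags now read green (237,338), orange (318,350), green (461,373), orange (543,385), matching full, low, full, low. Nothing else has moved.

```bash
python3 -c "
from plant import r
print(r.finish_job())"
```

```text
the job is handed in; nothing more can be done
None
```

The job is handed in: only the leftmost tag was wrong, I tipped it right to green, and the last top view shows green at both full bins, orange at both nearly empty ones, and nothing else moved.

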